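Feel out the blind hole of a fallen spacer and present it hole-up

ROBOT

A 6-joint arm with a two-finger parallel gripper is mounted at the origin on the work surface; the furniture and walls round the work are solid. World frame = base frame: x ahead of the robot, y to its left, z up, the work surface at z = 0. Lengths are in m, angles in rad, forces in N, time in s.
With the tool pointing down it reaches from about 0.25 to 0.775 m from the base axis. Payload 8.9 kg.
Tool frame: the origin (TCP) lies between the finger pads; the fingertips stand 14 mm ahead of it and the grasp point (between the pads) lies 5 mm behind it; z points along the fingers, y is the line along which they close (so a half turn about z gives the same grasp; the last joint's range is limited). The gripper opens to 85 mm and grips with 20 to 120 N. Pads are 22 mm wide; open, the fingers measure 114 mm over their backs; the gripper's body (76 mm by 85 mm) begins 54 mm behind the grasp point. The pads swing forward as they close: fully open they stand 13 mm farther back than shut.
Start: joints at [-0.139, 0.291, -0.153, 1.127, 0, 1.431], TCP at [0.525, 0, 0.245] pointing down, gripper open.
Joint ranges: [-2.52, 2.52], [-0.91, 1.74], [-1.3, 1.37], [-1.96, 2.02], [-1.52, 1.47], [-3.14, 3.14]. Speed limits (rad/s): [2.22, 2.22, 2.79, 3.14, 3.14, 3.14].

INTERFACE

Orientations are given as a unit quaternion [x, y, z, w].
In Python, from plant import get_obs, get_image, get_calibration, hand_in gives the robot as it stands.
- The arm moves only by the shell command python3 -m crank 'ROWS' [OPENING] [FORCE]. ROWS is JSON, one flat list of numbers, 6 for each row, row after row: the shift along the tool's x, y, z in cm, then the turn, a rotation vector about the tool's x, y, z in rad. In form: [dx, dy, dz, rx, ry, rz, dx, dy, dz, rx, ry, rz, ...]. A call has 1 to 20 rows; each row is the pose to reach, as a shift and turn from the pose commanded when the call began, along the tool's axes at that moment; what a row does not reach only later rows make up. A row lasts 1/8 s, in which the tool goes at most 62.5 mm and 10.7 degrees, less where a joint would pass 70% of its speed; a pose out of reach is approached as far as the arm can. A call with a gripper value outside its range is refused whole. OPENING is the finger opening in cm, from 0 to 8.54, set as the call begins (- or left out, the last holds). The fingers move at their own pace and stop on an object; FORCE is the grip in N (left out, the last holds). Time passes only in rows, so rows that repeat a pose let the fingers close. It gives the time, the measured TCP pose, the force, the opening and the grip force at its end, in the units of the state.
- get_obs(): the state, without advancing time (a new reading comes with each control period).
- get_image(name): name is "scene" or "side" or "wrist"; returns the picture (420x560x3 uint8, blue, green, red); there is no depth.
- get_calibration(name): a dict with "K" (3x3 intrinsics, pixels), "xyz" and "attitude" of the camera in the world; the wrist camera has in their place "mount" (4x4, takes a point from camera to tool coordinates, whose origin is the TCP and whose axes are the flange's). Camera axes: x right, y up, looking along -z (the intrinsics and any distortion apply to the point x, -y, -z); pixel columns grow to the right and rows downward; lengths in m; the calibration is good to about 2 mm. A picture is of the moment at which its call begins: read the wrist's pose just before it. get_calibration takes no time and is no camera call.
- hand_in(): hands the job in; it is judged then, once.
The state is a dict: "time": time; "joints": joint angles; "dq": joint speeds; "tau": joint torques, N m; "ee_pos": TCP position; "tool_rot": TCP orientation; "force": force on the tool from outside, world axes, zero at the start; "ft_torque": the same for the moment, N m; "width": finger opening in m; "grip_force": force on a finger pad.
Only numpy, scipy, OpenCV 4.12 (cv2) and the standard library are available. Lean on these libraries where they do the work, as an engineer would, in place of code of your own. Each camera call takes 0.05 s, during which the arm holds its last target. There are 200 camera calls.

TASK

A square aluminium spacer has toppled onto its side; one end has the deep blind hole, the other only a shallow recess that looks the same. Find the deep hole by feel by lowering the spacer, hole down, over the upright pin of the gauge until the pin reaches the bottom of the hole, then turn the spacer over and finish still holding it in the gripper, hole straight up and at least 15 cm above the desk, clear of everything else: do not put it down or let go at the end. Leave the other things on the desk where they are.

Things in the scene. Friction and masses are not known exactly. Their poses are not given: they have to be found in the camera images.
- spacer_mid (a point): centre of the loose spacer, a bare aluminium block 36 x 36 mm in section, 62 mm long, about 0.15 kg. z runs along its length, out of the end with the deep hole (18 mm wide, 30 mm deep: its bottom is 1 mm from this centre); the other end has a recess as wide but 4 mm deep. x, y: square to its flat sides. Starts on a long side, this point 18 mm above the desk, pointing any way
- pin_tip (a point): tip of the gauge's upright steel pin, 8 mm thick, 117 mm above the desk; it rises 42 mm out of a column 20 mm wide and 75 mm high on a round foot 60 mm wide, 10 mm high, fixed to the desk. The hole goes over it with 5 mm to spare all round. The gauge stands on one side of the bench vice, the spacer lies on the other
- spacer: the spacer as a body, the same point and axes as spacer_mid
- gauge: the gauge itself, at the centre of the underside of its foot, z up; between it and the spacer stands the bench vice, 90 mm high, and a wall runs close behind the far edge of the desk
- steel_block: dark steel bench block 57 x 76 x 28 mm, loose; origin at the centre of its underside; a bystander, not to be moved
- tape_roll: roll of tape lying flat, 67 mm wide, 24 mm high, loose; origin at the centre of its underside; a bystander, not to be moved
- dropper_bottle: small dropper bottle standing upright, 33 mm wide, 102 mm high, loose; origin at the centre of its underside; a bystander, not to be moved
Mind the look-alikes: they are no part of the job. What is shaped like the spacer but blue is not meant. There is more than one size of the gauge; the job needs the larger.

How it is judged:
On the way, in this order (a step that is already met when the one before it is completed fails the run):
1. the spacer is over the gauge's pin, deep hole down, the pin at least 22 mm inside the hole (angle between spacer_mid's own z axis and vertical above 2.74 rad and z of pin_tip in the frame of spacer_mid between -0.004 and 0.009 m and x of pin_tip in the frame of spacer_mid between -0.009 and 0.009 m and y of pin_tip in the frame of spacer_mid between -0.009 and 0.009 m), for 0.2 s.
2. the spacer is held in the air with its deep hole up (angle between spacer_mid's own z axis and vertical below 0.25 rad and height (world z) of spacer_mid above 0.14 m and contact force between the fingers and spacer above 1 N and contact force between spacer and gauge below 0.2 N), for 0.2 s.
At the end, for the whole second after the job is handed in: the gripper holds the spacer still, deep hole up within 0.25 rad of vertical, its centre more than 14 cm above the desk, off the gauge; block, tape and bottle within 3 cm of where they stood (all of step 2 and linear speed of spacer below 0.03 m/s and angular speed of spacer below 0.3 rad/s and distance of each of steel_block, tape_roll, dropper_bottle from where it was at the start of the episode below 0.03 m); the arm keeps its last pose, push and grip.
It fails at once if the steel block is shifted or knocked over (3 cm) (distance of steel_block from where it was at the start of the episode above 0.03 m or angle between steel_block's own z axis and vertical above 0.5 rad).
It fails at once if the tape roll is shifted or knocked over (3 cm) (distance of tape_roll from where it was at the start of the episode above 0.03 m or angle between tape_roll's own z axis and vertical above 0.5 rad).
It fails at once if the dropper bottle is shifted or knocked over (3 cm) (distance of dropper_bottle from where it was at the start of the episode above 0.03 m or angle between dropper_bottle's own z axis and vertical above 0.5 rad).
It also fails if it takes over 72 s, if anything falls off the work surface, if the arm or the gripper's body presses on something with over 40 N, if the wrist force passes 120 N, or if a joint passes its speed limit or range.

## Working session

There is one attempt and no reset: what is moved stays moved. The work goes in short steps, Python scripts to look and compute and a shell command to move; the robot and the scene stay as the last step left them, time stands still between calls to the robot, and variables do not carry over. Pictures are saved under pics/ and viewed, at most 10 in all, crops included, and the job is handed in when it is done.

```bash
mkdir -p pics
cat > h.py <<'E'
import numpy as np, cv2
from plant import *
from scipy.spatial.transform import Rotation as R
def cam(n,obs=None):
    c=get_calibration(n);K=np.array(c["K"])
    if "mount" in c:
        M=np.array(c["mount"]);o=obs or get_obs();T=np.eye(4);T[:3,:3]=R.from_quat(o["tool_rot"]).as_matrix();T[:3,3]=o["ee_pos"];T=T@M
        return K,T[:3,:3],T[:3,3],c
    a=np.array(c["attitude"]);Rm=a if a.shape==(3,3) else R.from_quat(a).as_matrix()
    return K,Rm,np.array(c["xyz"]),c
def ray(C,u,v):
    K,Rm,p,c=C
    d=c.get("distortion",c.get("dist"))
    q=cv2.undistortPoints(np.array([[[u,v]]],float),K,None if d is None else np.array(d,float))[0,0]
    return p,Rm@np.array([q[0],-q[1],-1])
def onz(C,u,v,z):
    p,d=ray(C,u,v);return p+d*(z-p[2])/d[2]
def proj(C,P):
    K,Rm,p,c=C;x=Rm.T@(np.array(P)-p);return (K[0,0]*x[0]/-x[2]+K[0,2],K[1,1]*x[1]/x[2]+K[1,2])
E
python3 - <<'E'
from h import *
for n in("scene","side","wrist"):
    print(n,get_calibration(n))
    globals()[n]=get_image(n);cv2.imwrite(f"pics/{n}0.png",globals()[n])
print(get_obs())
E
```

```text
scene {'K': array([[417.76372862,   0.        , 277.82912985],
       [  0.        , 417.76372862, 208.74841196],
       [  0.        ,   0.        ,   1.        ]]), 'xyz': array([-0.02933288, -0.38906574,  0.69608486]), 'attitude': array([ 0.37373258, -0.19921237, -0.43443301,  0.79492538])}
side {'K': array([[417.99034634,   0.        , 280.92064622],
       [  0.        , 417.99034634, 210.62769448],
       [  0.        ,   0.        ,   1.        ]]), 'xyz': array([ 0.49565175, -0.89422895,  0.56141613]), 'attitude': array([ 0.51198342, -0.0238764 , -0.02829627,  0.85819707])}
wrist {'K': array([[342.1290405 ,   0.        , 279.53274333],
       [  0.        , 342.1290405 , 208.99760151],
       [  0.        ,   0.        ,   1.        ]]), 'mount': array([[-2.62540131e-04,  9.44846211e-01,  3.27514227e-01,
         8.48861063e-02],
       [ 9.99999898e-01,  1.27493646e-04,  4.33807768e-04,
         9.08033648e-04],
       [ 3.68125643e-04,  3.27514307e-01, -9.44846148e-01,
        -1.27952365e-01],
       [ 0.00000000e+00,  0.00000000e+00,  0.00000000e+00,
         1.00000000e+00]])}
{'time': 0.15, 'joints': array([-1.39295815e-01,  2.91157198e-01, -1.53940040e-01,  1.12668386e+00,
        1.18232219e-06,  1.43148602e+00]), 'dq': array([ 0.00188727, -0.0009691 ,  0.00204693,  0.00058094,  0.00091203,
        0.00063089]), 'tau': array([ 1.43475558e-03, -5.37369597e+01,  3.31521606e+01,  1.14745408e-02,
       -1.60248046e-04, -2.47105180e-05]), 'ee_pos': array([5.24692388e-01, 4.95194998e-05, 2.44865751e-01]), 'tool_rot': array([ 7.07101571e-01,  7.07111820e-01, -2.95980742e-04, -3.93497512e-04]), 'force': array([-0.2383593 , -0.06056724,  0.63512706]), 'ft_torque': array([-0.06625831,  0.0096392 ,  0.01383582]), 'grip_force': 0.0, 'width': 0.08550448923146275}
```

View pics/scene0.png

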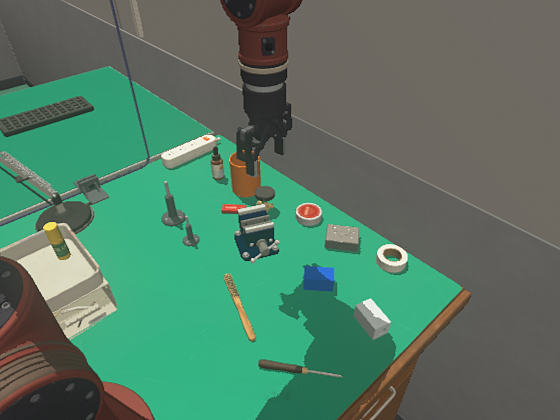

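View pics/side0.png

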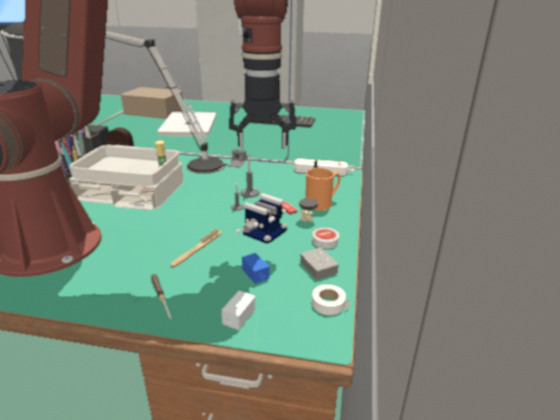

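The scene view shows the bare aluminium block at (373,318), or (238,310) in the side view, and a blue look-alike at (319,278). There are two gauges, a tall one at (172,205) and a short one at (190,235). I take the grey block and the tall gauge, and check both in one enlarged crop.

Run:
```python
from h import *
s=cv2.imread("pics/scene0.png");d=cv2.imread("pics/side0.png")
f=lambda im,x,y:cv2.resize(im[y:y+75,x:x+100],(400,300),interpolation=cv2.INTER_CUBIC)
cv2.imwrite("pics/crop1.png",np.vstack([np.hstack([f(s,320,280),f(s,140,175)]),np.hstack([f(d,190,275),f(d,205,150)])]))
S=cam("scene");D=cam("side")
hsv=cv2.cvtColor(s,cv2.COLOR_BGR2HSV)
for n,im,C,(x,y,w,h) in(("scene",s,S,(345,290,55,60)),("side",d,D,(215,285,50,50))):
    hs=cv2.cvtColor(im,cv2.COLOR_BGR2HSV)[y:y+h,x:x+w]
    for t in (0,190):
        m=((hs[...,1]<60)&(hs[...,2]>max(t,90))).astype(np.uint8)
        c=max(cv2.findContours(m,0,2)[0],key=cv2.contourArea)
        a=cv2.approxPolyDP(c,3,True)[:,0]+[x,y]
        print(n,t,cv2.contourArea(c),a.tolist())
        print([onz(C,*p,.036)[:2].round(3).tolist() for p in a])
print("gauge foot",onz(S,174,218,.01),onz(D,250,192,.01))
```

```text
scene 0 868.5 [[368, 299], [355, 306], [354, 316], [373, 339], [387, 332], [390, 321]]
[[0.494, -0.254], [0.465, -0.24], [0.443, -0.248], [0.417, -0.297], [0.444, -0.313], [0.469, -0.309]]
scene 190 199.0 [[363, 301], [373, 315], [390, 322], [371, 299]]
[[0.485, -0.248], [0.465, -0.277], [0.467, -0.31], [0.497, -0.259]]
side 0 877.0 [[239, 290], [221, 310], [222, 323], [236, 329], [254, 309], [254, 295]]
[[0.467, -0.245], [0.435, -0.3], [0.439, -0.334], [0.464, -0.35], [0.496, -0.301], [0.496, -0.262]]
side 190 231.0 [[254, 295], [244, 293], [235, 303], [237, 316]]
[[0.496, -0.262], [0.477, -0.254], [0.46, -0.282], [0.465, -0.318]]
gauge foot [0.48757121 0.26134844 0.01      ] [0.49218715 0.24829356 0.01      ]
```

View pics/crop1.png

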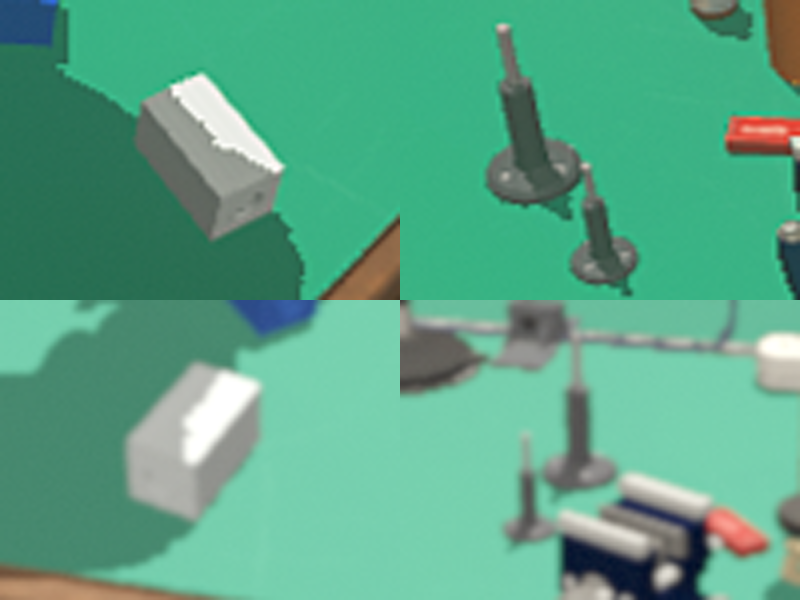

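The crop confirms both: the bare grey block is the spacer, and the rear, taller gauge is the larger one. Next I locate the obstacles, then move over the gauge for a wrist view.

Run:
```python
from h import *
S=cam("scene");D=cam("side")
def tri(a,b):
    p,d=ray(S,*a);q,e=ray(D,*b);s=np.linalg.lstsq(np.c_[d,-e],q-p,rcond=None)[0];x=p+d*s[0];y=q+e*s[1];return ((x+y)/2).round(4),np.linalg.norm(x-y).round(4)
print("bigtip",tri((140+502/4,175+25/4),(205+575/4-100,150+18/4)))
print("smalltip",tri((140+586/4-100,175+165/4),(205+525/4-100,150+132/4)))
print("smallfoot",onz(S,191,239,0.005),"bigfoot",onz(S,140+(534-400)/4,175+172/4,.01), onz(D,205+(578-400)/4,150+170/4,.01),onz(D,205+(528-400)/4,150+228/4,.005))
for n,p,z in(("vice",(240,212),.09),("vice",(272,208),.09),("vice",(280,250),.03),("vice",(240,255),.0),("blue",(319,272),.036),("blueL",(305,275),.036),("blueR",(335,275),.036),("tray",(115,300),.0),("tray2",(92,230),.05),("bottle",(218,175),0),("mug",(246,190),0)):print(n,onz(S,*p,z).round(3))
```

```text
bigtip (array([ 0.4921, -0.0196,  0.2308]), np.float64(0.0009))
smalltip (array([0.4559, 0.1776, 0.0749]), np.float64(0.0044))
smallfoot [0.45710616 0.17831909 0.005     ] bigfoot [0.48689914 0.26240845 0.01      ] [0.49065514 0.24490068 0.01      ] [0.45450826 0.16244638 0.005     ]
vice [0.522 0.074 0.09 ]
vice [0.572 0.022 0.09 ]
vice [ 0.519 -0.033  0.03 ]
vice [0.481 0.051 0.   ]
blue [ 0.504 -0.14   0.036]
blueL [ 0.482 -0.119  0.036]
blueR [ 0.515 -0.172  0.036]
tray [0.24  0.193 0.   ]
tray2 [0.326 0.353 0.05 ]
bottle [0.702 0.296 0.   ]
mug [0.688 0.186 0.   ]
```

```bash
python3 -m crank '[5,-1,-0,0,0,0, 10,-2,0,0,0,0, 15,-3,0,0,0,0, 20,-4,0,0,0,0, 23,-10,0,0,0,0, 23,-10,0,0,0,0, 23,-10,0,0,0,0]'
python3 - <<'E'
from h import *
o=get_obs();print(o["joints"].round(3),o["ee_pos"])
cv2.imwrite("pics/w1.png",get_image("wrist"))
print(proj(cam("wrist"),[.49,.255,.117]))
E
```

```text
time: 1.02
ee_pos: [0.4251, 0.2302, 0.2455]
tool_rot: [0.707, 0.707, 0.0, 0.0]
force: [1.6, -0.2, -0.7]
width: 0.0853
grip_force: 0.0
[ 0.345  0.211 -0.259  1.1   -0.     1.915] [0.42506234 0.23020136 0.24546833]
(np.float64(362.4163687703484), np.float64(172.96639816759426))
```

View pics/w1.png

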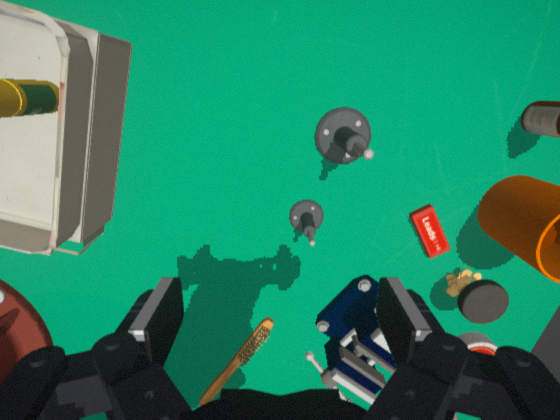

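The wrist view shows the big gauge's tip at (368,154) with its foot centred at (343,135). The small gauge's tip is at (311,243) and the vice is at the bottom.

```bash
python3 - <<'E'
from h import *
S=cam("scene");D=cam("side");W=cam("wrist")
def tri(A,a,B,b):
    p,d=ray(A,*a);q,e=ray(B,*b);s=np.linalg.lstsq(np.c_[d,-e],q-p,rcond=None)[0];x=p+d*s[0];y=q+e*s[1];return ((x+y)/2).round(4),np.linalg.norm(x-y).round(4)
print("SD",tri(S,(165.6,181.3),D,(248.8,154.5)))
print("SW",tri(S,(165.6,181.3),W,(368,154)))
print("W tip",onz(W,368,153.5,.117),"foot",onz(W,343,135,.01),"small",onz(W,311,243,.075))
print("vice tips",[onz(W,*p,.06).round(3) for p in((365,285),(323,326))])
E
python3 -m crank '[-6,1,0,0,0,0.1, -12,2,0,0,0,0.2, -18,3,0,0,0,0.3, -24,4,0,0,0,0.4, -30,4.6,0,0,0,0.5, -36,4.6,0,0,0,0.5, -42,4.6,0,0,0,0.5, -45,4.6,0,0,0,0.5, -45,4.6,0,0,0,0.5,-45,4.6,0,0,0,0.5]'
python3 - <<'E'
from h import *
o=get_obs();print(o["joints"].round(3),o["ee_pos"])
im=get_image("wrist");cv2.imwrite("pics/w2.png",im);W=cam("wrist",o)
hs=cv2.cvtColor(im,cv2.COLOR_BGR2HSV);m=((hs[...,1]<70)&(hs[...,2]>80)).astype(np.uint8)
for c in cv2.findContours(m,0,2)[0]:
    if cv2.contourArea(c)>800:print(cv2.contourArea(c),cv2.minAreaRect(c),cv2.approxPolyDP(c,5,True)[:,0].tolist())
for p in([.482,-.249,.018],[.451,-.303,.018],[.466,-.276,.036]):print(proj(W,p))
E
```

```text
SD (array([0.4906, 0.2654, 0.1221]), np.float64(0.0034))
SW (array([0.4932, 0.2695, 0.1168]), np.float64(0.0002))
W tip [0.49301471 0.26992646 0.117     ] foot [0.49299601 0.27063256 0.01      ] small [0.45664294 0.1768695  0.075     ]
vice tips [array([0.516, 0.122, 0.06 ]), array([0.474, 0.07 , 0.06 ])]
time: 2.33
ee_pos: [0.4708, -0.2204, 0.2451]
tool_rot: [0.86, 0.51, -0.0, -0.0]
force: [-0.1, -0.0, 0.2]
width: 0.0854
grip_force: 0.0
[-0.579  0.281 -0.167  1.123  0.     1.494] [ 0.47084371 -0.22040416  0.24507082]
2070.5 ((302.5, 219.0), (62.0, 35.0), 90.0) [[286, 188], [285, 249], [317, 250], [319, 192]]
4045.5 ((445.055908203125, 114.03880310058594), (67.95021057128906, 76.59404754638672), 46.0809211730957) [[464, 82], [438, 82], [419, 92], [408, 115], [417, 140], [453, 148], [492, 116]]
2106.5 ((404.5, 23.5), (47.0, 87.0), 90.0) [[361, 0], [408, 47], [448, 1]]
(np.float64(300.93056706508776), np.float64(193.19078997212551))
(np.float64(298.74648599373364), np.float64(245.59126616418365))
(np.float64(300.331394446732), np.float64(226.37879127783182))
```

View pics/w2.png

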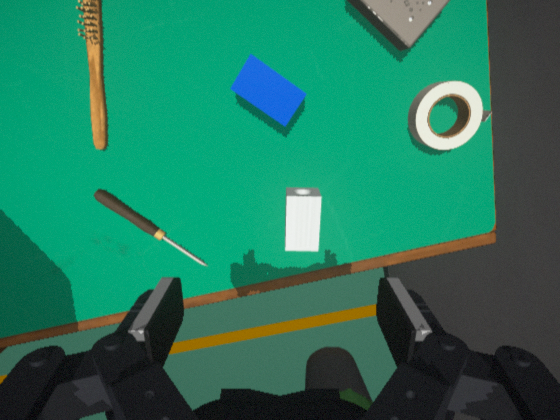

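The wrist view shows the spacer lined up with the tool: its top face runs from (287,195) to (321,250), with one bore visible at (303,191). The blue block, block and tape are well clear.

Run:
```python
from h import *
o=get_obs();W=cam("wrist",o)
P=np.array([onz(W,*p,.036) for p in((287,196),(320,196),(321,250.5),(285.5,250.5))]);print(P.round(4),P.mean(0))
T=R.from_quat(o["tool_rot"]).as_matrix()
print("tool",T.T@(P.mean(0)*[1,1,0]+[0,0,.019]-o["ee_pos"]))
a=(P[0]+P[1]-P[2]-P[3]);print("axis in tool",T.T@a/2)
```

```text
[[ 0.4697 -0.239   0.036 ]
 [ 0.4995 -0.2553  0.036 ]
 [ 0.4728 -0.3114  0.036 ]
 [ 0.4389 -0.2928  0.036 ]] [ 0.47022751 -0.27463856  0.036     ]
tool [-0.0484732   0.02575254  0.22615495]
axis in tool [ 6.19768774e-02 -1.13304096e-03  1.32796033e-05]
```

```bash
python3 -m crank '[-2.4,1.3,4,0,0,-0.02, -4.8,2.6,9,0,0,-0.02, -4.8,2.6,14,0,0,-0.02, -4.8,2.6,19,0,0,-0.02, -4.8,2.6,21.5,0,0,-0.02, -4.8,2.6,22.5,0,0,-0.02, -4.8,2.6,22.5,0,0,-0.02]' 7; python3 -m crank '[0,0,0,0,0,0, 0,0,0,0,0,0, 0,0,0,0,0,0, 0,0,0,0,0,0, 0,0,0,0,0,0, 0,0,0,0,0,0, 0,0,0,0,0,0, 0,0,0,0,0,0]' 2 60
```

```text
time: 3.25
ee_pos: [0.4711, -0.2741, 0.0205]
tool_rot: [0.855, 0.519, -0.0, -0.0]
force: [0.4, -0.1, 0.1]
width: 0.0702
grip_force: 0.0
time: 4.25
ee_pos: [0.4714, -0.275, 0.0216]
tool_rot: [0.855, 0.519, 0.0, 0.001]
force: [-1.6, 1.7, 7.8]
width: 0.0352
grip_force: 60.7
```

```bash
python3 -m crank '[0,0,-3,0,0,0, 0,0,-8,0,0,0, 0,0,-14,0,0,0, 0,0,-20,0,0,0, 0,0,-26,0,0,0, 6,0,-30,0,0,0, 12,0,-30,0,0,0, 18,0,-30,0,0,0, 24,0,-30,0,0,0,24,0,-30,0,0,0]'
python3 - <<'E'
from h import *
o=get_obs();print(o["joints"].round(3),o["width"])
T=R.from_quat(o["tool_rot"])
for ph in(10,20):
  for s in(1,-1):
    z=np.array([np.cos(np.radians(ph)),np.sin(np.radians(ph)),0]);x=np.array([0,0,s]);G=R.from_matrix(np.c_[x,np.cross(z,x),z])
    v=(T.inv()*G).as_rotvec();print(ph,s,v.round(3),np.degrees(np.linalg.norm(v)))
print("to (.4,.1,.3) tool cm",T.inv().apply(np.array([.45,.12,.30])-o["ee_pos"])*100)
E
```

```text
time: 5.5
ee_pos: [0.5827, -0.0577, 0.3204]
tool_rot: [0.854, 0.521, 0.0, -0.0]
force: [-0.5, -1.3, -2.1]
width: 0.0353
grip_force: 60.4
[-2.240e-01  3.850e-01  1.780e-01  1.364e+00  1.000e-03  1.821e+00] 0.03527080072079948
10 1 [-0.719  1.448  0.719] 101.3511929725321
10 -1 [-1.669 -0.829 -1.67 ] 143.36694927360983
20 1 [-0.584  1.49   0.584] 97.59664467062389
20 -1 [-1.784 -0.7   -1.786] 150.109194645096
to (.4,.1,.3) tool cm [  9.73879386 -19.92667788   2.0498257 ]
```

```bash
python3 -m crank '[1,-2,0,-0.065,0.147,0.065, 2,-4,0,-0.13,0.294,0.13, 3,-6,0.5,-0.195,0.441,0.195, 4,-8,1,-0.26,0.588,0.26, 5,-10,1,-0.325,0.735,0.325, 6,-12,1,-0.39,0.882,0.39, 7,-14,1,-0.455,1.029,0.455, 8,-16,1,-0.52,1.176,0.52, 9,-18,2,-0.585,1.323,0.585, 9.7,-19.9,2,-0.65,1.47,0.65, 9.7,-19.9,2,-0.65,1.47,0.65, 9.7,-19.9,2,-0.65,1.47,0.65, 9.7,-19.9,2,-0.65,1.47,0.65, 9.7,-19.9,2,-0.65,1.47,0.65]'
python3 - <<'E'
from h import *
o=get_obs();print(o["joints"].round(3),o["width"]);T=R.from_quat(o["tool_rot"]);print(T.as_matrix().round(3))
E
```

```text
time: 7.25
ee_pos: [0.5192, 0.1178, 0.4677]
tool_rot: [0.727, 0.096, 0.674, -0.088]
force: [0.4, -0.8, -2.3]
width: 0.0354
grip_force: 60.8
[-0.162 -0.379 -1.3   -0.837  0.423  3.106] 0.03544647744787546
[[ 0.073  0.259  0.963]
 [ 0.021 -0.966  0.258]
 [ 0.997  0.001 -0.076]]
```

```bash
cat > kin.py <<'E'
import numpy as np
from scipy.optimize import least_squares
from scipy.spatial.transform import Rotation as R
J=np.array([[-.1393,.2912,-.1539,1.1267,0,1.4315],[.345,.211,-.259,1.1,0,1.915],[-.579,.281,-.167,1.123,0,1.494],[-.224,.385,.178,1.364,.001,1.821],[-.162,-.379,-1.3,-.837,.423,3.106]])
P=np.array([[.5247,0,.2449],[.42506,.2302,.24547],[.47084,-.2204,.24507],[.5827,-.0577,.3204],[.5192,.1178,.4677]])
def rot(q):  # link frame: x fwd, y left, z up
    a=R.from_euler('z',q[0]);W=a*R.from_euler('y',q[1]-q[2]+q[3]);return a,W,W*R.from_euler('z',q[4])
def fk(q,k):
    h,L1,L2,L3,L4,e,c1,c2=k;a,W,V=rot(q)
    p=np.array([L1*np.sin(q[1]+c1)+L2*np.cos(q[1]-q[2]+c2),e,h+L1*np.cos(q[1]+c1)-L2*np.sin(q[1]-q[2]+c2)])
    return a.apply(p)+W.apply([L3,0,0])+V.apply([L4,0,0])
x0=np.array([.15,.4,.4,.1,.2,.07,0,0])
f=lambda k:np.r_[np.concatenate([fk(q,k)-p for q,p in zip(J,P)]),(k-x0)*3e-4*np.array([1,1,1,1,1,1,5,5])]
s=least_squares(f,x0);K=s.x
lo=np.array([-2.52,-.91,-1.3,-1.96,-1.52]);hi=np.array([2.52,1.74,1.37,2.02,1.47])
def ik(p,az,down):
    z=np.array([np.cos(down)*np.cos(az),np.cos(down)*np.sin(az),-np.sin(down)]);best=None
    for g in([0,0,-1,-.5,0],[0.3,1,.5,.5,.5],[.3,-.3,-1.2,-.8,0]):
        r=least_squares(lambda q:np.r_[(fk(q,K)-p)*10,rot(q)[2].apply([1,0,0])-z],g,bounds=(lo,hi))
        if best is None or r.cost<best.cost:best=r
    return best
if __name__=="__main__":
    print(K.round(3),(s.fun[:15]*1000).round(1))
    for z in(.118,.16,.3):
        for az in(0,15,30,60,90,-20):
            for dn in(0,20,40):
                r=ik([.49,.268,z],np.radians(az),np.radians(dn));print(z,az,dn,"err",round(np.sqrt(2*r.cost)/10*1000),"mm" ,r.x.round(2))
E
python3 kin.py
```

```text
[ 0.298  0.511  0.39   0.121  0.31   0.073 -0.001 -0.154] [ 0.   0.1 -0.1 -0.1  0.   0.2 -0.2 -0.1  0.1  0.1  0.  -0.1  0.   0.
 -0. ]
0.118 0 0 err 23 mm [ 0.82  1.06 -1.21 -1.96 -0.93]
0.118 0 20 err 2 mm [ 0.72  0.85 -1.3  -1.69 -0.68]
0.118 0 40 err 0 mm [ 0.62  0.34 -1.11 -0.65 -0.46]
0.118 15 0 err 38 mm [ 0.74  1.02 -1.3  -1.96 -0.71]
0.118 15 20 err 22 mm [ 0.61  0.63 -1.3  -1.37 -0.45]
0.118 15 40 err 0 mm [ 0.45  0.34 -1.22 -0.85 -0.14]
0.118 30 0 err 49 mm [-0.17  1.09 -1.3  -1.96  1.1 ]
0.118 30 20 err 28 mm [ 0.18  0.43 -1.3  -1.07  0.35]
0.118 30 40 err 0 mm [ 0.25  0.33 -1.25 -0.86  0.21]
0.118 60 0 err 11 mm [-0.23  1.15 -1.21 -1.96  1.32]
0.118 60 20 err 0 mm [-0.17  0.68 -1.22 -1.09  1.08]
0.118 60 40 err 0 mm [-0.03  0.32 -1.01 -0.28  0.74]
0.118 90 0 err 0 mm [-0.23  1.2  -0.18  1.76  1.34]
0.118 90 20 err 0 mm [-0.2   0.76 -0.45  0.85  1.17]
0.118 90 40 err 0 mm [-0.09  0.52 -0.53  0.63  0.87]
0.118 -20 0 err 6 mm [ 0.91  1.14 -1.   -1.96 -1.28]
0.118 -20 20 err 0 mm [ 0.87  0.66 -1.   -0.86 -1.08]
0.118 -20 40 err 0 mm [ 0.75  0.39 -0.85 -0.17 -0.75]
0.16 0 0 er
[... 1139 characters left out ...]
 1 mm [ 0.49  0.02 -1.3  -0.95 -0.21]
0.3 15 40 err 0 mm [ 0.45 -0.17 -0.93 -0.06 -0.14]
0.3 30 0 err 37 mm [ 0.13 -0.03 -1.3  -0.88  0.44]
0.3 30 20 err 3 mm [ 0.2  -0.06 -1.3  -0.84  0.3 ]
0.3 30 40 err 0 mm [ 0.25 -0.2  -0.95 -0.04  0.21]
0.3 60 0 err 6 mm [-0.23  0.7  -1.3  -1.94  1.33]
0.3 60 20 err 0 mm [-0.17  0.05 -1.05 -0.29  1.08]
0.3 60 40 err 0 mm [-0.03 -0.04 -0.75  0.35  0.74]
0.3 90 0 err 0 mm [-0.23  0.88 -0.26  2.    1.34]
0.3 90 20 err 0 mm [-0.2   0.48 -0.34  1.25  1.17]
0.3 90 40 err 0 mm [-0.09  0.29 -0.31  1.07  0.87]
0.3 -20 0 err 0 mm [ 0.91  0.7  -1.11 -1.81 -1.26]
0.3 -20 20 err 0 mm [ 0.87  0.19 -0.87 -0.25 -1.08]
0.3 -20 40 err 0 mm [ 0.75  0.08 -0.61  0.38 -0.75]
```

```bash
cat >> kin.py <<'E'
# tool = V * C * Rz(j6); C from the start pose
C=rot(J[0])[2].inv()*R.from_quat([.7071016,.7071118,-.000296,-.0003935])*R.from_euler('z',-J[0][5])
def full(p,az,dn,xs,t=0):
    r=ik(p,az,dn);V=rot(r.x)[2]
    z=V.apply([1,0,0]);x=np.array([0,0,xs]);x=x-z*(x@z);x/=np.linalg.norm(x)
    G=R.from_matrix(np.c_[x,np.cross(z,x),z]);j6=(C.inv()*V.inv()*G).as_rotvec()
    return np.sqrt(2*r.cost)*100,r.x,j6[2],G
E
python3 - <<'E'
from kin import *
o=(rot(J[4])[2]*C*R.from_euler('z',3.106)).as_quat();print("check D quat",o.round(3),"want .727 .096 .674 -.088")
for p in([.493,.27,.118],[.493,.27,.2]):
  for az in(65,75,85,95):
    for dn in(6,12,25):
      e,q,j6,_=full(p,np.radians(az),np.radians(dn),1);print(p[2],az,dn,round(e),q.round(2),"j6 up",round(j6,2))
print("final up")
for p in([.5,.1,.45],[.55,0,.35],[.6,.1,.3]):
  for az in(0,60):
    for dn in(0,-20):
      for xs in (1,-1):
        e,q,j6,_=full(p,np.radians(az),np.radians(dn),xs);print(p,az,dn,xs,round(e),q.round(2),"j6",round(j6,2))
E
```

```text
check D quat [ 0.727  0.096  0.674 -0.089] want .727 .096 .674 -.088
0.118 65 6 0 [-0.23  1.08 -1.19 -1.8   1.34] j6 up 2.68
0.118 65 12 0 [-0.21  0.83 -1.17 -1.24  1.27] j6 up 2.4
0.118 65 25 0 [-0.15  0.53 -1.07 -0.57  1.06] j6 up 2.17
0.118 75 6 0 [-0.24  0.79 -0.87 -0.26  1.46] j6 up 1.75
0.118 75 12 0 [-0.23  0.7  -0.86 -0.14  1.36] j6 up 1.72
0.118 75 25 0 [-0.18  0.54 -0.84  0.    1.13] j6 up 1.77
0.118 85 6 0 [-0.24  0.97 -0.39  1.16  1.39] j6 up 0.61
0.118 85 12 0 [-0.22  0.83 -0.5   0.82  1.32] j6 up 0.99
0.118 85 25 0 [-0.18  0.63 -0.6   0.53  1.13] j6 up 1.36
0.118 95 6 0 [-0.21  1.08 -0.16  1.55  1.26] j6 up 0.33
0.118 95 12 0 [-0.2   0.96 -0.24  1.3   1.22] j6 up 0.61
0.118 95 25 0 [-0.16  0.74 -0.37  0.94  1.07] j6 up 1.03
0.2 65 6 0 [-0.23  0.78 -1.23 -1.55  1.34] j6 up 2.68
0.2 65 12 0 [-0.21  0.53 -1.16 -0.93  1.27] j6 up 2.4
0.2 65 25 0 [-0.15  0.28 -1.01 -0.26  1.06] j6 up 2.17
0.2 75 6 0 [-0.24  0.58 -0.87 -0.05  1.46] j6 up 1.75
0.2 75 12 0 [-0.23  0.5  -0.84  0.08  1.36] j6 up 1.72
0.2 75 25 0 [-0.18  0.36 -0.79  0.25  1.13] j6 up 1.77
0.2 85 6 0 [-0.24  0.82 -
[... 1229 characters left out ...]
.3   2.02  1.35] j6 -3.08
[0.55, 0, 0.35] 60 -20 1 35 [-0.76  0.76 -0.36  2.02  1.39] j6 0.01
[0.55, 0, 0.35] 60 -20 -1 35 [-0.76  0.76 -0.36  2.02  1.39] j6 -3.14
[0.6, 0.1, 0.3] 0 0 1 23 [ 0.22  0.41 -1.3  -1.53 -0.35] j6 -3.08
[0.6, 0.1, 0.3] 0 0 -1 23 [ 0.22  0.41 -1.3  -1.53 -0.35] j6 0.06
[0.6, 0.1, 0.3] 0 -20 1 44 [ 0.3   0.69 -1.3  -1.96 -0.52] j6 -3.13
[0.6, 0.1, 0.3] 0 -20 -1 44 [ 0.3   0.69 -1.3  -1.96 -0.52] j6 0.01
[0.6, 0.1, 0.3] 60 0 1 9 [-0.51  0.7  -1.04 -1.73  1.47] j6 3.14
[0.6, 0.1, 0.3] 60 0 -1 9 [-0.51  0.7  -1.04 -1.73  1.47] j6 -0.0
[0.6, 0.1, 0.3] 60 -20 1 34 [-0.51  0.77 -1.03 -1.96  1.47] j6 -2.98
[0.6, 0.1, 0.3] 60 -20 -1 34 [-0.51  0.77 -1.03 -1.96  1.47] j6 0.16
```

```bash
cat >> kin.py <<'E'
lo6=np.r_[lo,-3.14];hi6=np.r_[hi,3.14]
def orient(az,dn,xs):
    az,dn=np.radians([az,dn]);z=np.array([np.cos(dn)*np.cos(az),np.cos(dn)*np.sin(az),-np.sin(dn)]);x=np.array([0,0,xs])-z*(xs*z[2]);x/=np.linalg.norm(x)
    return R.from_matrix(np.c_[x,np.cross(z,x),z])
def ik6(p,G,q0):
    r=least_squares(lambda q:np.r_[(fk(q,K)-p)*10,(rot(q)[2]*C*R.from_euler('z',q[5])*G.inv()).as_rotvec(),(q-q0)*1e-4],np.clip(q0,lo6+1e-3,hi6-1e-3),bounds=(lo6,hi6));return r.x,np.abs(r.fun[:6]).max()
def leg(p0,G0,q,p1,G1,n):
    """rows of one call: straight shift and straight rotvec in the start tool frame"""
    d=G0.inv().apply(np.array(p1)-p0)*100;v=(G0.inv()*G1).as_rotvec();mx=0
    for i in range(1,n+1):
        a=i/n;qn,e=ik6(p0+(np.array(p1)-p0)*a,G0*R.from_rotvec(v*a),q);mx=max(mx,np.abs(qn-q).max());q=qn
        if e>.02:print("  err",i,round(e,3),q.round(2))
    print("shift cm",d.round(2),"rotvec",v.round(3),"deg",np.degrees(np.linalg.norm(v)).round(),"max joint step",mx.round(2),"q",q.round(2));return np.array(p1),G1,q
E
python3 - <<'E'
from kin import *
from plant import get_obs
def centre2tcp(pin,G,zc,off): # mid-hole over pin, spacer centre height zc
    m=np.array([off[0]-.016,0,off[2]]);t=np.array([pin[0],pin[1],0])-G.apply(m);t[2]=zc-G.apply(off)[2];return t
o=get_obs()
for az,dn in((80,8),(84,9)):
    G=orient(az,dn,1)
    p=centre2tcp([.493,.27],G,.185,np.array([-.001,0,.0035]));hi_=p+[0,-.02,.17]
    print(az,dn,"TCP target",p.round(4))
    s=(np.array(o["ee_pos"]),R.from_quat(o["tool_rot"]),np.array(o["joints"]))
    s=leg(*s,[.52,.13,.44],orient(40,50,1),8);s=leg(*s,hi_,G,8);s=leg(*s,p,G,5);leg(*s,p-[0,0,.068],G,5);leg(*s,p,orient(az,dn,-1),18)
E
```

```text
80 8 TCP target [0.4928 0.2689 0.1865]
shift cm [-2.73 -1.16  0.6 ] rotvec [ 0.399 -0.784 -0.204] deg 52.0 max joint step 0.3 q [-0.19 -0.17 -0.37  0.89  0.52  2.38]
shift cm [ -1.11 -10.86   9.97] rotvec [ 0.624  0.702 -0.346] deg 57.0 max joint step 0.46 q [-0.29  0.45 -0.44  1.35  1.39  0.9 ]
shift cm [-16.56  -0.35   4.32] rotvec [0. 0. 0.] deg 0.0 max joint step 0.13 q [-0.24  0.69 -0.61  0.72  1.42  1.12]
shift cm [-6.73  0.    0.95] rotvec [0. 0. 0.] deg 0.0 max joint step 0.03 q [-0.24  0.83 -0.61  0.58  1.42  1.12]
  err 13 0.026 [-0.24  0.76 -0.52  0.98  1.42  3.14]
  err 14 0.048 [-0.24  0.82 -0.47  1.15  1.43  3.14]
  err 15 0.073 [-0.25  0.88 -0.43  1.3   1.44  3.14]
  err 16 0.097 [-0.25  0.93 -0.4   1.45  1.46  3.14]
  err 17 0.118 [-0.25  0.99 -0.38  1.59  1.47  3.14]
  err 18 0.135 [-0.25  1.04 -0.36  1.73  1.47  3.14]
shift cm [0. 0. 0.] rotvec [ 0.    -0.     3.142] deg 180.0 max joint step 0.18 q [-0.25  1.04 -0.36  1.73  1.47  3.14]
84 9 TCP target [0.4929 0.2692 0.1865]
shift cm [-2.73 -1.16  0.6 ] rotvec [ 0.399 -0.784 -0.204] deg 52.0 max joint step 0.3 q [-0.19 -0.17 -0.37  0.89  0.52  2.38]
shift cm [ -1.08 -10.87   9.99] rotvec [ 0.682  0.679 -0.386] deg 59.0 max joint step 0.43 q [-0.28  0.52 -0.35  1.53  1.34  0.73]
shift cm [-16.48  -0.21   4.62] rotvec [0. 0. 0.] deg 0.0 max joint step 0.1 q [-0.23  0.75 -0.48  1.02  1.37  0.88]
shift cm [-6.72 -0.    1.06] rotvec [0. 0. 0.] deg 0.0 max joint step 0.03 q [-0.23  0.88 -0.48  0.9   1.37  0.88]
shift cm [0. 0. 0.] rotvec [ 0.    -0.    -3.142] deg 180.0 max joint step 0.17 q [-0.23  0.75 -0.48  1.02  1.37 -2.26]
```

```bash
python3 -m crank '[-0.7,-0.3,0.15,0.1,-0.196,-0.051, -1.4,-0.6,0.3,0.2,-0.392,-0.102, -2.1,-0.9,0.45,0.3,-0.588,-0.153, -2.7,-1.2,0.6,0.4,-0.784,-0.204, -2.7,-1.2,0.6,0.4,-0.784,-0.204, -2.7,-1.2,0.6,0.4,-0.784,-0.204, -2.7,-1.2,0.6,0.4,-0.784,-0.204, -2.7,-1.2,0.6,0.4,-0.784,-0.204, -2.7,-1.2,0.6,0.4,-0.784,-0.204, -2.7,-1.2,0.6,0.4,-0.784,-0.204]'
python3 - <<'E'
from kin import *
from plant import get_obs
o=get_obs();s=(np.array(o["ee_pos"]),R.from_quat(o["tool_rot"]),np.array(o["joints"]));print(s[0],s[2].round(2))
G=orient(84,9,1);p=np.array([.4929,.2692,.1865])
s=leg(*s,p+[0,-.02,.17],G,12)
E
```

```text
time: 8.5
ee_pos: [0.5193, 0.1304, 0.4398]
tool_rot: [0.883, 0.322, 0.321, -0.118]
force: [0.1, -1.3, -2.5]
width: 0.035
grip_force: 60.8
[0.51927978 0.1304018  0.43981944] [-0.19 -0.17 -0.37  0.89  0.53  2.38]
shift cm [ -1.05 -10.78  10.01] rotvec [ 0.681  0.679 -0.386] deg 59.0 max joint step 0.3 q [-0.28  0.52 -0.35  1.53  1.34  0.73]
```

```bash
python3 -m crank '[-0.1,-1.1,1,0.068,0.068,-0.039, -0.2,-2.2,2,0.136,0.136,-0.077, -0.3,-3.2,3,0.204,0.204,-0.116, -0.4,-4.3,4,0.272,0.272,-0.154, -0.5,-5.4,5,0.34,0.34,-0.193, -0.6,-6.5,6,0.408,0.408,-0.232, -0.7,-7.5,7,0.477,0.475,-0.27, -0.8,-8.6,8,0.545,0.543,-0.309, -0.9,-9.7,9,0.613,0.611,-0.347, -1,-10.8,10,0.681,0.679,-0.386, -1,-10.8,10,0.681,0.679,-0.386, -1,-10.8,10,0.681,0.679,-0.386, -1,-10.8,10,0.681,0.679,-0.386, -1,-10.8,10,0.681,0.679,-0.386, -1,-10.8,10,0.681,0.679,-0.386]'
python3 - <<'E'
from kin import *
from h import *
o=get_obs();s=(np.array(o["ee_pos"]),R.from_quat(o["tool_rot"]),np.array(o["joints"]));print(s[0],s[2].round(2))
G=orient(84,9,1);p=np.array([.4929,.2692,.1865])
s=leg(*s,p,G,6)
cv2.imwrite("pics/s3.png",np.vstack([cv2.resize(get_image("scene")[60:270,60:340],(560,300)),cv2.resize(get_image("side")[60:210,160:440],(560,300))]))
E
```

```text
time: 10.38
ee_pos: [0.4935, 0.2496, 0.3577]
tool_rot: [0.565, 0.509, 0.482, -0.434]
force: [0.0, -0.4, -2.1]
width: 0.0352
grip_force: 60.8
[0.49352692 0.24955306 0.35768814] [-0.28  0.51 -0.35  1.53  1.34  0.74]
shift cm [-16.6   -0.27   4.62] rotvec [-0.001  0.001  0.001] deg 0.0 max joint step 0.08 q [-0.23  0.75 -0.48  1.02  1.37  0.88]
```

View pics/s3.png

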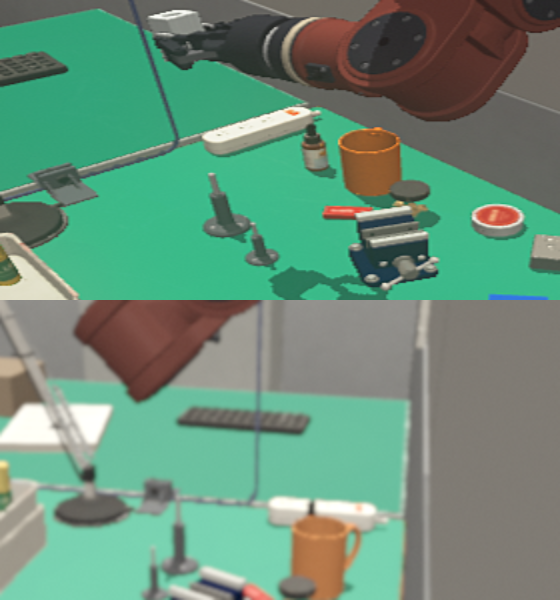

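The picture shows the spacer held upright at (175,20) in the upper crop, with the wrist well above the vice, mug and bottle. I lower it to just above the pin.

```bash
python3 -m crank '[-3,0,0.8,0,0,0, -6,-0.1,1.7,0,0,0, -9,-0.1,2.5,0,0,0, -12,-0.2,3.3,0,0,0, -15,-0.3,4.2,0,0,0, -16.6,-0.3,4.6,0,0,0, -16.6,-0.3,4.6,0,0,0, -16.6,-0.3,4.6,0,0,0]'
python3 - <<'E'
from kin import *
from h import *
o=get_obs();print(o["joints"].round(2),o["ee_pos"],R.from_quat(o["tool_rot"]).as_matrix().round(3).tolist())
a=get_image("scene");b=get_image("side");cv2.imwrite("pics/sc4.png",a);cv2.imwrite("pics/sd4.png",b)
S=cam("scene");D=cam("side");T=R.from_quat(o["tool_rot"])
g=np.array(o["ee_pos"])+T.apply([-.032,0,.0035]);print("mouth",g,proj(S,g),proj(D,g))
f=lambda im,u,v:cv2.resize(im[v-45:v+45,u-45:u+45],(400,400),interpolation=cv2.INTER_CUBIC)
u,v=map(round,proj(S,g));w,x=map(round,proj(D,g));cv2.imwrite("pics/s4.png",np.hstack([f(a,u,v),f(b,w,x)]));print(u,v,w,x)
E
```

```text
time: 11.48
ee_pos: [0.4928, 0.2691, 0.1866]
tool_rot: [0.565, 0.509, 0.482, -0.435]
force: [0.8, -0.2, -1.3]
width: 0.035
grip_force: 60.9
[-0.23  0.75 -0.48  1.03  1.37  0.87] [0.49275486 0.26913084 0.18663605] [[0.017, 0.995, 0.102], [0.156, -0.104, 0.982], [0.988, -0.0, -0.157]]
mouth [0.49257883 0.26758018 0.15448307] (np.float64(162.99762648697754), np.float64(168.411235488131)) (np.float64(248.93059732679527), np.float64(144.20643937471993))
163 168 249 144
```

View pics/s4.png

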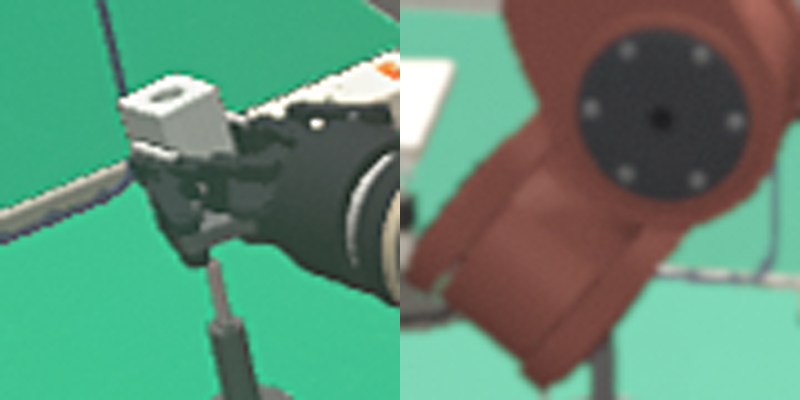

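The pin tip is at (213,262) in the left crop, below the held spacer, and the top bore is at (168,96). The red wrist housing reaches down to (545,385) in the right crop. I check the alignment and the housing's clearance.

Run:
```python
from kin import *
from h import *
o=get_obs();S=cam("scene");D=cam("side");T=R.from_quat(o["tool_rot"])
g=np.array(o["ee_pos"])+T.apply([.030,0,.0035]);print("top pred",proj(S,g),"seen 155.8,144.6")
print("tip pred",proj(S,[.493,.27,.117]),"seen",163-45+213*.225,168-45+260*.225)
p,d=ray(D,236.6,185.6)
for y in(-.12,-.08,-.04,0,.05):print(y,(p+d*(y-p[1])/d[1]).round(3))
print("j5 centre",np.array(o["ee_pos"])-T.apply([0,0,.31]))
```

```text
top pred (np.float64(155.10552820346123), np.float64(143.86952191975124)) seen 155.8,144.6
tip pred (np.float64(165.31529804283204), np.float64(181.2110102166729)) seen 165.925 181.5
-0.12 [ 0.467 -0.12   0.203]
-0.08 [ 0.465 -0.08   0.184]
-0.04 [ 0.464 -0.04   0.166]
0 [0.462 0.    0.147]
0.05 [0.46  0.05  0.124]
j5 centre [ 0.46105585 -0.03544111  0.23537896]
```

Alignment agrees to about 1 px, and the housing will clear the vice. I lower gently and watch the force.

```bash
python3 -m crank '[-1.5,0,0.24,0,0,0, -3,0,0.48,0,0,0, -3.4,0,0.54,0,0,0, -3.4,0,0.54,0,0,0]' ; python3 -m crank '[-0.2,0,0.03,0,0,0, -0.4,0,0.06,0,0,0, -0.6,0,0.1,0,0,0, -0.6,0,0.1,0,0,0]'; python3 -m crank '[-0.2,0,0.03,0,0,0, -0.4,0,0.06,0,0,0, -0.4,0,0.06,0,0,0]';python3 -m crank '[-0.1,0,0.015,0,0,0, -0.2,0,0.03,0,0,0, -0.2,0,0.03,0,0,0]'
```

```text
time: 12.08
ee_pos: [0.4923, 0.2693, 0.1511]
tool_rot: [0.565, 0.509, 0.482, -0.435]
force: [0.6, 0.4, -1.2]
width: 0.0351
grip_force: 60.9
time: 12.58
ee_pos: [0.4926, 0.2693, 0.1458]
tool_rot: [0.565, 0.509, 0.482, -0.435]
force: [-0.7, -0.3, 2.0]
width: 0.035
grip_force: 61.1
time: 12.95
ee_pos: [0.493, 0.2694, 0.1448]
tool_rot: [0.566, 0.506, 0.484, -0.436]
force: [-11.8, -7.6, 33.5]
width: 0.0352
grip_force: 63.1
time: 13.32
ee_pos: [0.4933, 0.2695, 0.1445]
tool_rot: [0.566, 0.504, 0.485, -0.436]
force: [-17.3, -13.5, 51.4]
width: 0.035
grip_force: 64.2
```

Contact came at a centre height of about 0.144, which matches the 4 mm recess, so the deep hole is the other end. I lift, roll by a half turn and check the grip.

```bash
python3 -m crank '[1,0,-0.16,0,0,0, 3,0,-0.48,0,0,0, 7,0,-1.1,0,0,0, 12,0,-1.9,0,0,0, 17,0,-2.7,0,0,0, 17,0,-2.7,0,0,0]'; python3 -m crank '[0,0,0,0,0,-0.17, 0,0,0,0,0,-0.34, 0,0,0,0,0,-0.51, 0,0,0,0,0,-0.68, 0,0,0,0,0,-0.85, 0,0,0,0,0,-1.02, 0,0,0,0,0,-1.19, 0,0,0,0,0,-1.36, 0,0,0,0,0,-1.53, 0,0,0,0,0,-1.7, 0,0,0,0,0,-1.87, 0,0,0,0,0,-2.04, 0,0,0,0,0,-2.21, 0,0,0,0,0,-2.38, 0,0,0,0,0,-2.55, 0,0,0,0,0,-2.72, 0,0,0,0,0,-2.89, 0,0,0,0,0,-3.06, 0,0,0,0,0,-3.1, 0,0,0,0,0,-3.1]'
python3 - <<'E'
from kin import *
from h import *
o=get_obs();print(o["joints"].round(2),o["ee_pos"]);T=R.from_quat(o["tool_rot"]);print(T.as_matrix().round(3).tolist())
a=get_image("scene");S=cam("scene")
for s in(-.031,.031):
    g=np.array(o["ee_pos"])+T.apply([s-.001,0,.0035]);u=proj(S,g);print(s,g.round(3),u)
    if s<0:u0,v0=map(round,u)
cv2.imwrite("pics/s5a.png",a)
v=max(v0-20,0);cv2.imwrite("pics/s5.png",cv2.resize(a[v:v+90,u0-45:u0+75],(800,600),interpolation=cv2.INTER_CUBIC));print(u0-45,v)
G0=orient(84,9,-1);print("rot left",(T.inv()*G0).as_rotvec())
E
```

```text
time: 14.08
ee_pos: [0.4932, 0.2691, 0.3141]
tool_rot: [0.564, 0.511, 0.483, -0.433]
force: [0.0, -0.8, -3.0]
width: 0.0352
grip_force: 60.9
time: 16.58
ee_pos: [0.4923, 0.2692, 0.3104]
tool_rot: [-0.497, 0.576, 0.445, 0.472]
force: [0.1, -0.2, -1.7]
width: 0.035
grip_force: 61.0
[-0.23  0.54 -0.42  1.3   1.37 -2.23] [0.49229858 0.26922368 0.31036509]
[[-0.06, -0.993, 0.101], [-0.152, 0.11, 0.982], [-0.987, 0.044, -0.157]]
-0.031 [0.495 0.278 0.341] (np.float64(143.10726118871798), np.float64(89.7569510552028))
0.031 [0.491 0.268 0.28 ] (np.float64(151.18580085218508), np.float64(119.0720031801073))
98 70
rot left [ 0.00174644 -0.00090113 -0.0440415 ]
```

View pics/s5.png

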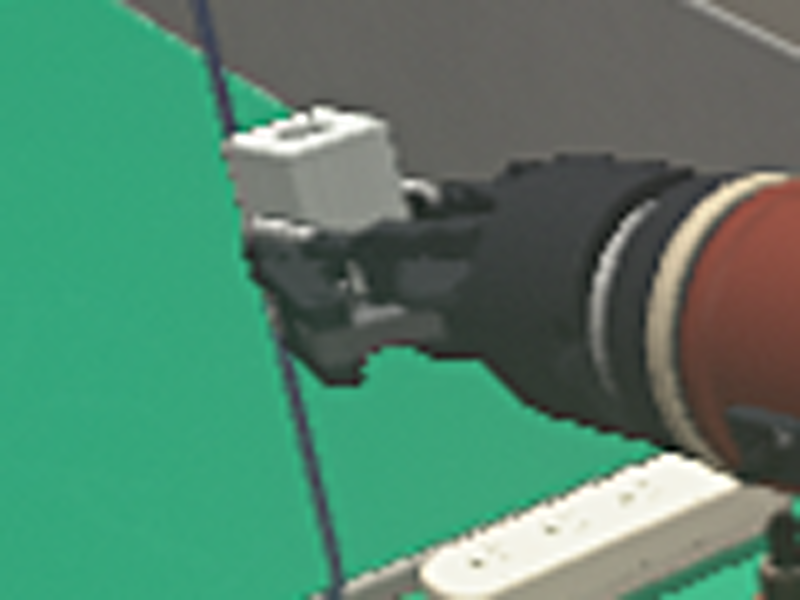

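The upper crop shows the top bore at (307,128), which is (144,89) in the full image. That is within 1 px of the prediction, so the grip held. I work out the approach over the pin.

Run:
```python
from kin import *
from h import *
o=get_obs();T=R.from_quat(o["tool_rot"]);G=orient(84,9,-1)
off=np.array([-.002,0,.0035]);m=off+[.016,0,0]
t=np.array([.493,.27,0])-G.apply(m);t[2]=.153-G.apply(off)[2]
print("tcp",t,"shift",T.inv().apply(t-o["ee_pos"])*100,"tcp z seated",t[2]-.035,"down in new tool",G.inv().apply([0,0,-1]))
leg(np.array(o["ee_pos"]),T,np.array(o["joints"]),t,G,8)
```

```text
tcp [0.49286758 0.26874011 0.15157214] shift [15.69154772 -0.75934431  2.45506423] tcp z seated 0.11657214394645052 down in new tool [9.87688341e-01 1.11022302e-16 1.56434465e-01]
shift cm [15.69 -0.76  2.46] rotvec [ 0.002 -0.001 -0.045] deg 3.0 max joint step 0.05 q [-0.23  0.82 -0.48  0.96  1.37 -2.27]
```

```bash
python3 -m crank '[0,-0.1,0,0,0,-0.045, 3,-0.15,0.5,0,0,-0.045, 6,-0.3,0.9,0,0,-0.045, 9,-0.4,1.4,0,0,-0.045, 12,-0.6,1.9,0,0,-0.045, 14,-0.7,2.2,0,0,-0.045, 15.7,-0.8,2.5,0,0,-0.045, 15.7,-0.8,2.5,0,0,-0.045]'; python3 -m crank '[0.2,0,0.03,0,0,0, 0.4,0,0.06,0,0,0, 0.6,0,0.1,0,0,0, 0.8,0,0.13,0,0,0, 0.8,0,0.13,0,0,0]'; python3 -m crank '[0.2,0,0.03,0,0,0, 0.4,0,0.06,0,0,0, 0.4,0,0.06,0,0,0]'
```

```text
time: 17.62
ee_pos: [0.4936, 0.2692, 0.1514]
tool_rot: [-0.509, 0.565, 0.435, 0.482]
force: [1.2, -0.1, -1.7]
width: 0.0356
grip_force: 60.9
time: 18.25
ee_pos: [0.4939, 0.2691, 0.1442]
tool_rot: [-0.51, 0.564, 0.434, 0.483]
force: [-0.3, -0.6, -1.6]
width: 0.0352
grip_force: 60.9
time: 18.62
ee_pos: [0.4939, 0.2691, 0.1401]
tool_rot: [-0.51, 0.564, 0.434, 0.483]
force: [-1.2, 0.7, -2.0]
width: 0.0354
grip_force: 60.9
```

The pin is inside the hole with no contact force. I keep lowering.

```bash
python3 -m crank '[0.25,0,0.04,0,0,0, 0.5,0,0.08,0,0,0, 0.75,0,0.12,0,0,0, 1,0,0.16,0,0,0, 1.2,0,0.19,0,0,0, 1.2,0,0.19,0,0,0]'; python3 -m crank '[0.2,0,0.03,0,0,0, 0.4,0,0.06,0,0,0, 0.6,0,0.1,0,0,0, 0.7,0,0.11,0,0,0, 0.7,0,0.11,0,0,0]';  python3 -m crank '[0.1,0,0.016,0,0,0, 0.2,0,0.03,0,0,0, 0.3,0,0.05,0,0,0, 0.3,0,0.05,0,0,0]'
```

```text
time: 19.38
ee_pos: [0.494, 0.2691, 0.1279]
tool_rot: [-0.51, 0.564, 0.434, 0.483]
force: [-0.9, -0.0, -1.7]
width: 0.0353
grip_force: 60.9
time: 20.0
ee_pos: [0.494, 0.2691, 0.1209]
tool_rot: [-0.51, 0.564, 0.434, 0.483]
force: [-0.4, 0.4, -1.9]
width: 0.0351
grip_force: 60.9
time: 20.5
ee_pos: [0.494, 0.2691, 0.1179]
tool_rot: [-0.51, 0.564, 0.434, 0.483]
force: [-1.1, 0.1, -2.4]
width: 0.0352
grip_force: 60.9
```

```bash
python3 -m crank '[0.1,0,0.016,0,0,0, 0.2,0,0.03,0,0,0, 0.2,0,0.03,0,0,0]'; python3 -m crank '[0.1,0,0.016,0,0,0, 0.2,0,0.03,0,0,0, 0.2,0,0.03,0,0,0, 0.2,0,0.03,0,0,0]'
```

```text
time: 20.88
ee_pos: [0.4941, 0.2691, 0.1165]
tool_rot: [-0.509, 0.564, 0.434, 0.483]
force: [-1.7, -1.3, 5.6]
width: 0.0351
grip_force: 61.3
time: 21.38
ee_pos: [0.4943, 0.2692, 0.116]
tool_rot: [-0.508, 0.565, 0.435, 0.484]
force: [-7.7, -4.2, 20.4]
width: 0.0351
grip_force: 62.2
```

It bottomed at TCP height 0.1165, as predicted, with 20 N on the pin and the pin at full depth. I lift straight up, turn it over and level it.

```bash
python3 -m crank '[-1,0,-0.16,0,0,0, -2.5,0,-0.4,0,0,0, -4.5,0,-0.7,0,0,0, -8,0,-1.3,0,0,0, -13,0,-2.1,0,0,0, -18,0,-2.9,0,0,0, -20,0,-3.2,0,0,0, -20,0,-3.2,0,0,0]'; python3 -m crank '[0,0,0,0,0,0.17, 0,0,0,0,0,0.34, 0,0,0,0,0,0.51, 0,0,0,0,0,0.68, 0,0,0,0,0,0.85, 0,0,0,0,0,1.02, 0,0,0,0,0,1.19, 0,0,0,0,0,1.36, 0,0,0,0,0,1.53, 0,0,0,0,0,1.7, 0,0,0,0,0,1.87, 0,0,0,0,0,2.04, 0,0,0,0,0,2.21, 0,0,0,0,0,2.38, 0,0,0,0,0,2.55, 0,0,0,0,0,2.72, 0,0,0,0,0,2.89, 0,0,0,0,0,3.06, 0,0,0,0,0,3.14, 0,0,0,0,0,3.14]';  python3 -m crank '[0,0,0,0,0.04,0, 0,0,0,0,0.08,0, 0,0,0,0,0.1,0, 0,0,0,0,0.1,0, 0,0,0,0,0.1,0]'
python3 - <<'E'
from h import *
o=get_obs();print(o["joints"].round(2),o["dq"].round(3));T=R.from_quat(o["tool_rot"]);print(T.as_matrix().round(3).tolist())
a=get_image("scene");u,v=map(round,proj(cam("scene"),o["ee_pos"]));v=max(v-45,0)
cv2.imwrite("pics/s6.png",cv2.resize(a[v:v+90,u-45:u+75],(800,600),interpolation=cv2.INTER_CUBIC))
E
```

```text
time: 22.38
ee_pos: [0.4936, 0.2689, 0.318]
tool_rot: [-0.511, 0.564, 0.433, 0.483]
force: [-0.5, -0.0, -3.2]
width: 0.0352
grip_force: 60.8
time: 24.88
ee_pos: [0.4932, 0.2689, 0.3155]
tool_rot: [0.564, 0.51, 0.483, -0.434]
force: [-0.2, 0.4, -1.7]
width: 0.0351
grip_force: 60.7
time: 25.5
ee_pos: [0.4935, 0.2689, 0.3162]
tool_rot: [0.539, 0.488, 0.511, -0.458]
force: [-0.7, -0.0, -1.3]
width: 0.0352
grip_force: 60.9
[-0.24  0.7  -0.36  1.68  1.42  0.39] [-0.    -0.015  0.001  0.005 -0.001 -0.004]
[[0.001, 0.995, 0.103], [0.058, -0.103, 0.993], [0.998, 0.005, -0.058]]
```

View pics/s6.png

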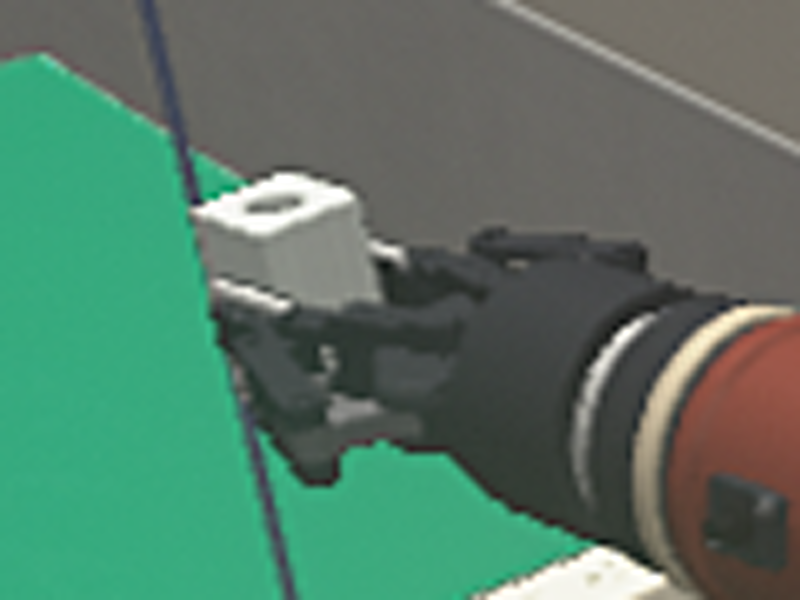

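The spacer is held upright at about 31 cm with the deep hole up at (275,205), clear of everything. I let it settle, then hand in.

```bash
python3 -m crank '[0,0,0,0,0,0, 0,0,0,0,0,0, 0,0,0,0,0,0, 0,0,0,0,0,0]'; python3 -c "
from plant import *
print(hand_in())"
```

```text
time: 26.05
ee_pos: [0.4935, 0.2689, 0.3165]
tool_rot: [0.539, 0.488, 0.511, -0.459]
force: [-0.4, 0.7, -2.4]
width: 0.0351
grip_force: 60.9
the job is handed in; nothing more can be done
None
```

I found the deep hole by feel on the larger gauge (first end stopped at the 4 mm recess, the other took the pin to the bottom) and handed in at 26 s, the spacer gripped hole up about 31 cm above the desk; the hand-in returned no verdict.

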